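Rock the pendulum angle gauge on the levelling stand until it reads the set mark

TASK

Pick up the pendulum angle gauge by its handle and set its foot down upright on the taller bar of the levelling stand, square across the bar and with the middle of the foot on it, the dial still facing away from the robot. Then rock the gauge on that bar until its swinging pointer settles inside the gap of the forked marker on the dial, and finish while still gripping it there, the foot pressed lightly on the taller bar. Leave the other things on the bench alone.

Things in the scene. Friction and masses are not known exactly. Their poses are not given: they have to be found in the camera images.
- gauge_grip (a point): Centre of the gauge's grey handle, 44 wide (y) x 16 thick (x) x 50 mm tall, 161 mm above the foot's underside. Below it: housing 120 (y) x 26 (x) x 126 mm tall, then foot plate 120 (y) x 40 (x) x 10 mm. Gauge 186 mm tall, 0.35 to 0.55 kg, starts standing on the bench. Axes: x out of the dial (roughly away from the robot at the start), y along dial and foot width, z up to the handle.
- gauge: The gauge itself: grey-framed box with a white open dial, grey handle on top, dark foot plate; origin in the middle of the underside of its foot, axes as for gauge_grip.
- gauge_front (a point): Middle of the front lower edge of the foot, on the dial side, 20 mm along the gauge's x from gauge_foot.
- gauge_foot (a point): Middle of the underside of the gauge's foot, axes as for gauge_grip.
- pointer (a joint): Swinging pointer, a free pendulum with a brass bob, 90 mm long, its pivot 120 mm above the foot's underside. 0 = pointing straight to the foot, positive = tip towards the gauge's +y side. It hangs plumb: tilting the gauge so that its +y side goes down by an angle makes this value that angle. Period about 0.45 s, settles in about 1.5 s.
- marker (a joint): Forked marker on the dial: two dark prongs, 13 mm gap, about the same pivot and with the same zero and sign as pointer; preset between 0.14 and 0.40 and stiff. The pointer is in the gap when both joints agree (0.055 rad = 5 mm at the tip).
- pointer_tip (a point): Tip of the pointer, 90 mm from the pivot.
- marker_gap (a point): Middle of the marker's gap, 90 mm from the pivot.
- stand: Levelling stand, fixed: aluminium base 90 (x) x 130 (y) x 12 mm with two parallel steel bars, 16 mm thick, 70 mm long, along its x. The taller runs over the middle; the lower lies 42 mm to -y, crest at 66 mm, 9 mm below the taller's, so a gauge just left there leans to -y by 0.2 rad. To +y it can tilt freely to 0.5 rad. Origin: middle of base underside, z up.
- tall_bar: The taller bar of the stand, a fixed round steel bar of 8 mm radius. Origin on the bar's axis at the middle of its length, 67 mm above the bench; crest 75 mm above the bench; x along the bar, y across it (the lower bar is on the -y side), z up.
- amber_bottle: Bystander, leave alone: amber glass bottle, 70 mm across, 150 mm tall; origin in the middle of its underside.
- beaker: Bystander, leave alone: open glass beaker, 68 mm across, 85 mm tall; origin in the middle of its underside.
- wrench: Bystander, leave alone: steel wrench 140 mm long, lying on the bench; origin in the middle of its underside.
- vial_a: Bystander, leave alone: clear glass vial with white cap, 24 mm across, 45 mm tall; origin in the middle of its underside.
- vial_b: Bystander, leave alone: amber glass vial with black cap, 24 mm across, 45 mm tall; origin in the middle of its underside.
- column: Bystander, leave alone: steel chromatography column lying on the bench, 24 mm across, 150 mm long; origin in the middle of its underside.
- parts_box: Bystander, leave alone: grey plastic parts box, 90 x 70 x 35 mm; origin in the middle of its underside.
Things that resemble listed ones, but are neither listed nor needed, are in the scene too. Several things look just like the stand: the one meant starts farthest to the robot's left. What is shaped like the gauge but blue is not meant.

How it is judged:
On the way, in this order (a step that is already met when the one before it is completed fails the run):
1. the gauge is lifted clear of the bench in the gripper (height (world z) of gauge_foot above 0.03 m and contact force between the fingers and gauge above 2 N), for 0.1 s.
2. the gripped gauge stands upright (within 0.08 rad) on the taller bar, square across it, centred, dial away from the robot, pointer not yet in the gap (contact force between gauge and tall_bar above 0.3 N and contact force between the fingers and gauge above 2 N and angle between gauge_foot's own z axis and vertical below 0.08 rad and distance between pointer_tip and marker_gap above 0.0052 m and angle between the x axis of gauge_foot and the x axis of tall_bar, either way round below 0.2 rad and x of gauge_foot in the frame of tall_bar between -0.018 and 0.018 m and x of gauge_front in the frame of tall_bar above 0 m and y of gauge_foot in the frame of tall_bar between -0.018 and 0.018 m), for 0.1 s.
At the end, for the whole second after the job is handed in: Through the last second: gauge gripped, foot on the taller bar with 0.3 to 20 N, square to it within 0.2 rad, foot centred within 18 mm of the bar's middle, dial to the stand's +x, upright within 0.1 rad, pointer at rest with its tip within 5 mm of the middle of the gap (distance between pointer_tip and marker_gap below 0.005 m and velocity of joint pointer between -0.15 and 0.15 rad/s and contact force between gauge and tall_bar between 0.3 and 20 N and contact force between the fingers and gauge above 2 N and height (world z) of gauge_foot above 0.06 m and angle between gauge_foot's own x axis and vertical between 1.47 and 1.67 rad and angle between the x axis of gauge_foot and the x axis of tall_bar, either way round below 0.2 rad and x of gauge_foot in the frame of tall_bar between -0.018 and 0.018 m and x of gauge_front in the frame of tall_bar above 0 m and y of gauge_foot in the frame of tall_bar between -0.018 and 0.018 m); the arm keeps its last pose, push and grip.
It fails at once if a bystander is moved more than 30 mm (distance of any of amber_bottle, beaker, wrench, vial_a, vial_b, column, parts_box from where it was at the start of the episode above 0.03 m).
It fails at once if the gauge is tipped over (angle between gauge_foot's own z axis and vertical above 1 rad).
It also fails if it takes over 61 s, if anything falls off the work surface, if the arm or the gripper's body presses on something with over 40 N, if the wrist force passes 120 N, or if a joint passes its speed limit or range.

ROBOT

A 7-joint arm with a two-finger parallel gripper is mounted at the origin on the work surface. World frame = base frame: x ahead of the robot, y to its left, z up, the work surface at z = 0. Lengths are in m, angles in rad, forces in N, time in s.
With the tool pointing down it reaches from about 0.425 to 0.8 m from the base axis. Payload 8.3 kg.
Tool frame: the origin (TCP) lies midway between the tips of the shut fingers; the grasp point (between the pads) lies 19 mm behind it (r.grip_point_offset is the distance from the TCP to the grasp point, in m); z points along the fingers, y is the line along which they close (so a half turn about z gives the same grasp; the last joint's range is limited). The gripper opens to 85 mm and grips with 20 to 120 N. Pads are 22 mm wide; open, the fingers measure 114 mm over their backs; the gripper's body (76 mm by 85 mm) begins 54 mm behind the grasp point. The pads swing forward as they close: fully open they stand 13 mm farther back than shut.
Start: joints at [-1.348, 0.383, 0.016, 1.37, -0.006, 1.388, -0.046], TCP at [0.176, 0.6, 0.231] pointing down, gripper open.
Joint ranges: [-2.95, 2.95], [-0.25, 2.06], [-1.52, 1.56], [0.18, 2.33], [-1.44, 4.58], [0.02, 2.06], [-3.01, 3.01]. Speed limits (rad/s): [2.39, 2.39, 3.01, 3.01, 3.14, 3.14, 3.14].

INTERFACE

Orientations are given as a unit quaternion [w, x, y, z].
In Python, from rig import r gives the robot as it stands.
- The arm moves only by the shell command python3 -m inch 'ROWS' [FORCE]. ROWS is JSON, a list that holds one entry, the list of rows, each a list of 7 numbers: the turn, a rotation vector about the tool's x, y, z normalised to -1 to 1, where 1 is 5 degrees, then the shift along the tool's x, y, z normalised to -1 to 1, where 1 is 0.04 m, then the opening, from -1 (shut) to 1 (fully open). In form: [[[wx, wy, wz, dx, dy, dz, gripper], ...]]. A call has 1 to 8 rows; each row shifts and turns the commanded pose from where the row before left it, along the tool's axes as they then stand; what a row does not reach is not made up. A row lasts 1/12 s, in which the tool goes at most 41.7 mm and 7.16 degrees, less where a joint would pass 70% of its speed; a pose out of reach is approached as far as the arm can. A call with a number of a shift or a turn outside -1 to 1 is refused whole. A call with a gripper value outside its range is refused whole. The fingers move at their own pace and stop on an object; FORCE is the grip in N (left out, the last holds). Time passes only in rows, so rows that do not move let the fingers close. It gives the time, the measured TCP pose, the force, the opening and the grip force at its end, in the units of the state.
- r.sense(): the state, without advancing time (a new reading comes with each control period).
- r.snapshot(name): name is "scene" or "top"; returns the picture (400x640x3 uint8, red, green, blue); there is no depth.
- r.camera_params(name): a dict with "mtx" (3x3 intrinsics, pixels), "T" (4x4, takes a point from camera to world coordinates). Camera axes: x right, y up, looking along -z (the intrinsics and any distortion apply to the point x, -y, -z); pixel columns grow to the right and rows downward; lengths in m; the calibration is good to about 2 mm. A picture is of the moment at which its call begins. camera_params takes no time and is no camera call.
- r.hand_in(): hands the job in; it is judged then, once.
The state is a dict: "clock": time; "qpos": joint angles; "joint_velocities": joint speeds; "joint_torque": joint torques, N m; "ee_pos": TCP position; "orientation": TCP orientation; "contact_force": force on the tool from outside, world axes, zero at the start; "moment": the same for the moment, N m; "finger_gap": finger opening in m; "grasp_force": force on a finger pad.
Only numpy, scipy, OpenCV 4.12 (cv2) and the standard library are available. Lean on these libraries where they do the work, as an engineer would, in place of code of your own. Each camera call takes 0.05 s, during which the arm holds its last target. There are 200 camera calls.

## Working session

There is one attempt and no reset: what is moved stays moved. The work goes in short steps, Python scripts to look and compute and a shell command to move; the robot and the scene stay as the last step left them, time stands still between calls to the robot, and variables do not carry over. Pictures are saved under pics/ and viewed, at most 10 in all, crops included, and the job is handed in when it is done.

```bash
mkdir -p pics; ls
python3 - <<'E'
from rig import r
import cv2
for n in ("scene","top"):
    cv2.imwrite(f"pics/{n}0.png",r.snapshot(n)[:,:,::-1])
    p=r.camera_params(n);print(n,p["mtx"],p["T"],[k for k in p])
s=r.sense();print(s)
E
```

```text
pics
scene [[369.54088625   0.         317.44630499]
 [  0.         369.54088625 198.91009406]
 [  0.           0.           1.        ]] [[ 7.14285868e-01 -4.53261331e-01  5.33244658e-01  1.03952451e+00]
 [ 6.99853518e-01  4.61663289e-01 -5.45043173e-01 -4.97620169e-01]
 [ 8.67511849e-04  7.62509786e-01  6.46976100e-01  7.13400720e-01]
 [ 0.00000000e+00  0.00000000e+00  0.00000000e+00  1.00000000e+00]] ['mtx', 'T']
top [[507.5526225    0.         316.46661772]
 [  0.         507.5526225  190.36431314]
 [  0.           0.           1.        ]] [[-0.00198214  0.99682841 -0.07955622  0.43708715]
 [-0.99990716 -0.00304818 -0.01328071 -0.01536868]
 [-0.01348109  0.07952251  0.99674191  1.69252632]
 [ 0.          0.          0.          1.        ]] ['mtx', 'T']
{'clock': 0.1, 'qpos': array([-1.34788284,  0.38417562,  0.01637797,  1.37105784, -0.00629512,
        1.38818117, -0.04653059]), 'joint_velocities': array([-0.00024301, -0.00223762, -0.00056854, -0.00302585,  0.00054352,
        0.00229116, -0.00056624]), 'joint_torque': array([ 2.81535293e-03, -6.29124355e+01,  8.47662929e-01, -3.72763538e+01,
        1.68909947e-02,  1.03714885e-02, -2.92757272e-05]), 'ee_pos': array([0.17605091, 0.59922175, 0.23036148]), 'orientation': array([-1.10252881e-04,  1.42405460e-01,  9.89808011e-01, -8.79402603e-04]), 'contact_force': array([ 0.78717302, -0.15456874, -0.85507816]), 'moment': array([ 0.00822111,  0.02872251, -0.00438679]), 'grasp_force': 0.0, 'finger_gap': 0.08535640160812219}
```

View pics/scene0.png

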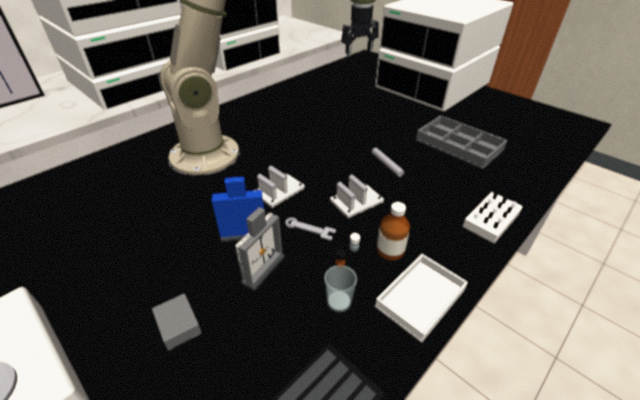

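View pics/top0.png

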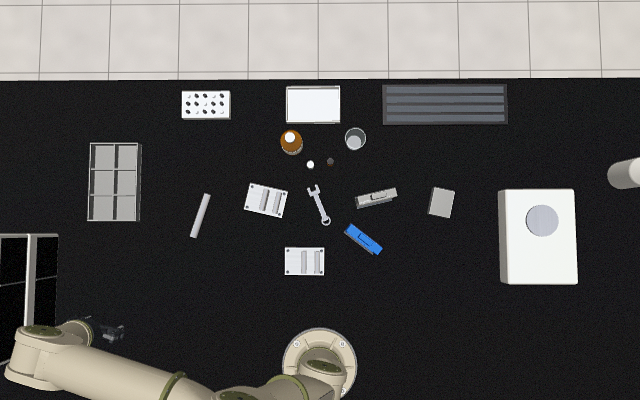

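```bash
cat > h.py <<'E'
import numpy as np,cv2
from rig import r
def ray(n,uv):
    p=r.camera_params(n);T=np.array(p["T"]);m=p["mtx"]
    d=np.array([(uv[0]-m[0][2])/m[0][0],-(uv[1]-m[1][2])/m[1][1],-1])
    return T[:3,3],T[:3,:3]@d
def onz(n,uv,z):
    o,d=ray(n,uv);return o+d*(z-o[2])/d[2]
def pix(n,P):
    p=r.camera_params(n);T=np.array(p["T"]);c=T[:3,:3].T@(np.array(P)-T[:3,3])
    return np.array([p["mtx"][0][0]*c[0]/-c[2]+p["mtx"][0][2],p["mtx"][1][1]*-c[1]/-c[2]+p["mtx"][1][2]])
E
python3 - <<'E'
from h import *
t=cv2.imread("pics/top0.png");s=cv2.imread("pics/scene0.png")
cv2.imwrite("pics/c1.png",np.vstack([cv2.resize(t[165:240,235:435],None,fx=4,fy=4,interpolation=cv2.INTER_CUBIC),
 cv2.resize(np.hstack([s[170:220,320:400],s[200:250,230:310],s[240:290,230:310]])[:,:200],None,fx=4,fy=4,interpolation=cv2.INTER_CUBIC)]))
cv2.imwrite("pics/c2.png",cv2.resize(s[200:295,225:295],None,fx=6,fy=6,interpolation=cv2.INTER_CUBIC))
hsv=cv2.cvtColor(t,cv2.COLOR_BGR2HSV)
m=((hsv[...,2]>75)&(hsv[...,1]<60)).astype(np.uint8)
n,l,st,ce=cv2.connectedComponentsWithStats(m)
for i in range(1,n):
    x,y,w,h,a=st[i]
    if 150<a<3000 and y>150 and 180<x<470:
        c=np.argwhere(l==i)[:,::-1].astype(np.float32)
        R=cv2.minAreaRect(c);b=cv2.boxPoints(R)
        print(st[i],R)
        for z in (0.012,0.186):print(z,[onz("top",q,z)[:2].round(3).tolist() for q in b],onz("top",R[0],z).round(4))
E
```

```text
[ 244  183   44   35 1103] ((265.44097900390625, 199.75563049316406), (39.42536544799805, 27.957534790039062), 12.994616508483887)
0.012 [[0.51, 0.251], [0.601, 0.231], [0.571, 0.102], [0.48, 0.123]] [0.5404 0.1766 0.012 ]
0.186 [[0.503, 0.223], [0.584, 0.205], [0.557, 0.09], [0.476, 0.109]] [0.5297 0.1567 0.186 ]
[307 184  24  42 275] ((319.781982421875, 205.0016632080078), (42.42953109741211, 11.394705772399902), 66.37062072753906)
0.012 [[0.58, 0.042], [0.595, 0.007], [0.466, -0.049], [0.451, -0.015]] [ 0.5225 -0.0039  0.012 ]
0.186 [[0.565, 0.036], [0.579, 0.005], [0.463, -0.046], [0.449, -0.015]] [ 0.5137 -0.0051  0.186 ]
[355 187  43  22 484] ((375.909912109375, 197.5214385986328), (12.46118450164795, 42.20125961303711), 76.60750579833984)
0.012 [[0.551, -0.117], [0.583, -0.253], [0.543, -0.262], [0.511, -0.126]] [ 0.5468 -0.1899  0.012 ]
0.186 [[0.539, -0.107], [0.568, -0.229], [0.532, -0.237], [0.503, -0.115]] [ 0.5355 -0.1718  0.186 ]
[428 187  27  31 607] ((441.1153869628906, 201.92308044433594), (22.161123275756836, 28.044607162475586), 11.309932708740234)
0.012 [[0.494, -0.359], [0.585, -0.379], [0.57, -0.451], [0.479, -0.43]] [ 0.5316 -0.4049  0.012 ]
0.186 [[0.488, -0.324], [0.569, -0.342], [0.556, -0.406], [0.475, -0.387]] [ 0.5218 -0.3646  0.186 ]
[190 193  21  45 336] ((199.8000030517578, 215.10000610351562), (7.273237228393555, 45.853023529052734), 18.43494987487793)
0.012 [[0.422, 0.429], [0.566, 0.383], [0.558, 0.36], [0.414, 0.406]] [0.49   0.3945 0.012 ]
0.186 [[0.424, 0.383], [0.553, 0.342], [0.546, 0.321], [0.417, 0.362]] [0.4846 0.352  0.186 ]
[ 284  247   41   29 1116] ((304.1825866699219, 260.5227355957031), (39.511390686035156, 28.28429412841797), 1.9091522693634033)
0.012 [[0.296, 0.114], [0.388, 0.111], [0.384, -0.019], [0.292, -0.015]] [0.34   0.0479 0.012 ]
0.186 [[0.311, 0.101], [0.394, 0.098], [0.389, -0.018], [0.307, -0.015]] [0.3501 0.0413 0.186 ]
```

View pics/c1.png

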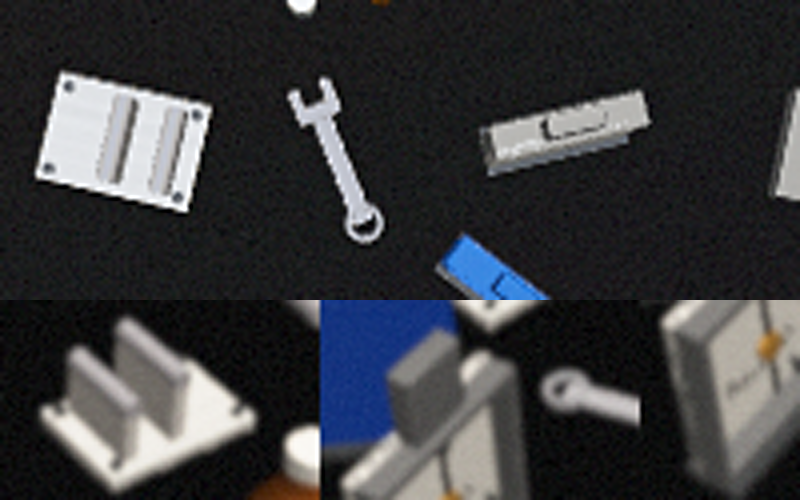

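View pics/c2.png

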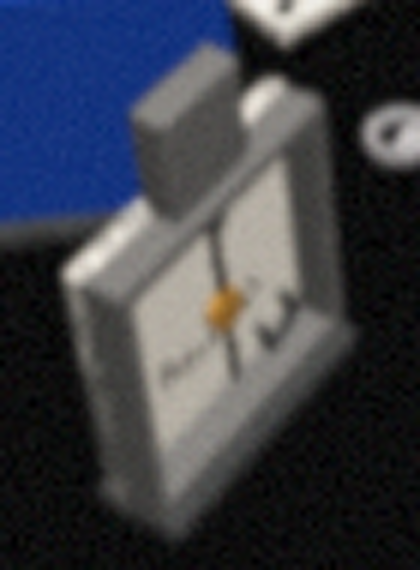

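Run:
```python
from h import *
t=cv2.imread("pics/top0.png");s=cv2.imread("pics/scene0.png")
g=cv2.cvtColor(t,cv2.COLOR_BGR2GRAY)
def rect(m,off,n):
    k,l,st,ce=cv2.connectedComponentsWithStats(m.astype(np.uint8));i=1+np.argmax(st[1:,4])
    R=cv2.minAreaRect((np.argwhere(l==i)[:,::-1]+off).astype(np.float32));print(n,st[i,4],R);return R
x0,y0=350,180
sub=g[y0:215,x0:405]
for th in (100,120,140):
    R=rect(sub>th,np.array([x0,y0]),"housing>%d"%th)
    b=cv2.boxPoints(R);W=[onz("top",q,.136) for q in b]
    print(np.round(onz("top",R[0],.136),4),[np.linalg.norm(W[i]-W[i+1]).round(4) for i in (0,1)])
print(sub[8:28,5:45])
# stand check: projections
for z,d in ((.075,0),(.066,-.042)):
    yaw=-.226;c=np.array([.5404,.1766])+d*np.array([-np.sin(yaw),np.cos(yaw)])
    print("bar",[pix("top",[*(c+e*np.array([np.cos(yaw),np.sin(yaw)])),z]).round(1) for e in(-.035,.035)],[pix("scene",[*(c+e*np.array([np.cos(yaw),np.sin(yaw)])),z]).round(1) for e in(-.035,.035)])
```

```text
housing>100 431 ((376.0950622558594, 197.6540985107422), (11.852785110473633, 41.91419982910156), 76.75948333740234)
[ 0.5383 -0.1776  0.136 ] [np.float64(0.1288), np.float64(0.0364)]
housing>120 333 ((376.8637390136719, 196.127685546875), (8.986876487731934, 39.05121994018555), 76.60750579833984)
[ 0.543 -0.18   0.136] [np.float64(0.12), np.float64(0.0276)]
housing>140 304 ((376.94097900390625, 196.24917602539062), (8.70349407196045, 38.5931282043457), 76.75948333740234)
[ 0.5426 -0.1802  0.136 ] [np.float64(0.1186), np.float64(0.0267)]
[[ 30  21  31  19  19  33  29  23  27  20  26  30  23  31  23  24  28  22
   26  25  25  29  28  17  31  21  27  27  24  21  21  25  27  45  51  86
   85 134 133 197]
 [ 30  33  27  17  25  30  28  21  36  22  27  19  20  30  22  28  27  25
   25  25  27  29  21  21  23  19  20  11  40  48  87  84 100 131 145 192
  192 190 186 189]
 [ 24  27  27  29  25  28  29  27  18  25  23  31  29  31  23  24  21  27
   27  24  19  19  18  25  47  47  86  86  93 128 192 190 190 188 187 184
  184 184 183 185]
 [ 20  24  20  20  21  21  30  27  24  25  31  21  30  
[... 2280 characters left out ...]
0]
 [ 29  77  90 107 123 112 111 114 108 112  99 101 104  99 104 104  98  46
   25  19  17  25  24  15  27  30  21  26  29  29  16  23  27  31  16  31
   26  21  18  28]
 [ 28  39 101 117 110 105 104 105 102  99 107 102  85  40  19  12  22  20
   20  26  24  30  30  29  22  26  22  21  30  14  29  28  19  20  22  26
   20  27  15  17]
 [ 25  27 115 106 100 103 108 118  76  42  11  20  22  16  26  23  23  27
   32  22  21  28  20  29  27  23  21  21  22  27  21  27  20  29  25  22
   18  22  34  34]]
bar [array([260.7, 209.2]), array([265.7, 187.9])] [array([350.6, 174.8]), array([365.7, 187.5])]
bar [array([273.7, 212.3]), array([278.7, 191. ])] [array([338.6, 182. ]), array([353.3, 195.2])]
```

```bash
python3 - <<'E'
from h import *
y=.234;c=np.array([.543,-.180]);X=np.array([np.cos(y),np.sin(y)]);Y=np.array([-X[1],X[0]])
for z,a,b in((.186,.008,.022),(.136,.013,.06)):
  print([((pix("scene",[*(c+i*a*X+j*b*Y),z])-[225,200])*6).round(0).tolist() for i,j in((1,1),(1,-1),(-1,-1),(-1,1))])
E
python3 -m inch '[[[0,0,-1,0,0,-0.2,1],[0,0,-1,0,0,-0.2,1],[0,0,-1,0,0,-0.2,1],[0,0,-1,0,0,-0.2,1],[0,0,-1,0,0,-0.2,1],[0,0,-1,0,0,-0.2,1],[0,0,0,0,0,0,1]]]'
python3 -c "
from rig import r;print(r.sense()['qpos'].round(3))"
```

```text
[[233.0, 52.0], [155.0, 125.0], [119.0, 109.0], [197.0, 37.0]]
[[317.0, 97.0], [113.0, 300.0], [56.0, 272.0], [262.0, 74.0]]
clock: 0.68
ee_pos: [0.1763, 0.6001, 0.2806]
orientation: [0.0, -0.121, 0.993, 0.001]
contact_force: [-1.1, -0.0, 0.8]
finger_gap: 0.0854
grasp_force: 0.0
[-1.292  0.37  -0.062  1.28   0.022  1.49   0.461]
```

```bash
python3 -m inch '[[[0,0,0,-0.7,-0.7,0,1],[0,0,0,-0.7,-0.7,0,1],[0,0,0,-0.7,-0.7,0,1],[0,0,0,-0.7,-0.7,0,1],[0,0,0,-0.7,-0.7,0,1],[0,0,0,-0.7,-0.7,0,1],[0,0,0,0,-1,0,1],[0,0,0,0,-1,0,1]]]'
python3 -m inch '[[[0,0,0,0,-1,0,1],[0,0,0,0,-1,0,1],[0,0,0,0,-1,0,1],[0,0,0,0,-1,0,1],[0,0,0,0,-1,0,1],[0,0,0,0,-1,0,1],[0,0,0,0,-1,0,1],[0,0,0,0,-1,0,1]]]'
python3 -m inch '[[[0,0,0,0,-1,0,1],[0,0,0,0,-1,0,1],[0,0,0,0,-1,0,1],[0,0,0,0,-1,0,1],[0,0,0,0,-1,0,1],[0,0,0,0,0,0,1],[0,0,0,0,0,0,1]]]'
python3 -c "
from rig import r;s=r.sense();print(s['qpos'].round(3),s['ee_pos'].round(4),s['orientation'].round(4))"
```

```text
clock: 1.35
ee_pos: [0.3992, 0.3962, 0.2771]
orientation: [-0.001, -0.116, 0.993, -0.001]
contact_force: [0.5, 0.3, -0.3]
finger_gap: 0.0859
grasp_force: 0.0
clock: 2.02
ee_pos: [0.473, 0.0852, 0.2788]
orientation: [-0.0, -0.117, 0.993, 0.0]
contact_force: [0.9, -0.3, -0.5]
finger_gap: 0.0854
grasp_force: 0.0
clock: 2.6
ee_pos: [0.5198, -0.1103, 0.2785]
orientation: [-0.001, -0.114, 0.993, -0.0]
contact_force: [0.0, 0.4, -0.0]
finger_gap: 0.0856
grasp_force: 0.0
[-0.303  0.168  0.522  1.565 -0.083  1.432  2.025] [ 0.5198 -0.1103  0.2785] [-7.000e-04 -1.143e-01  9.934e-01 -4.000e-04]
```

```bash
python3 -m inch '[[[0,0,0,-0.08,-0.92,0,1],[0,0,0,-0.08,-0.92,0,1],[0,0,0,0,0,0,1],[0,0,0,0,0,0.7,1],[0,0,0,0,0,0.6,1],[0,0,0,0,0,0,1],[0,0,0,0,0,0,1]]]' 40
python3 - <<'E'
from h import *
s=r.sense();print(s['ee_pos'].round(4),s['orientation'].round(4))
a=r.snapshot("top")[:,:,::-1][150:250,320:440];b=r.snapshot("scene")[:,:,::-1][170:290,200:310]
cv2.imwrite("pics/d.png",np.hstack([cv2.resize(a,(400,333)),cv2.resize(b,(400,436))[:333]]))
E
```

```text
clock: 3.18
ee_pos: [0.5433, -0.1754, 0.2262]
orientation: [-0.002, -0.119, 0.993, 0.001]
contact_force: [0.2, -0.4, 0.8]
finger_gap: 0.0852
grasp_force: 0.0
[ 0.5433 -0.1754  0.2262] [-1.600e-03 -1.189e-01  9.929e-01  8.000e-04]
```

View pics/d.png

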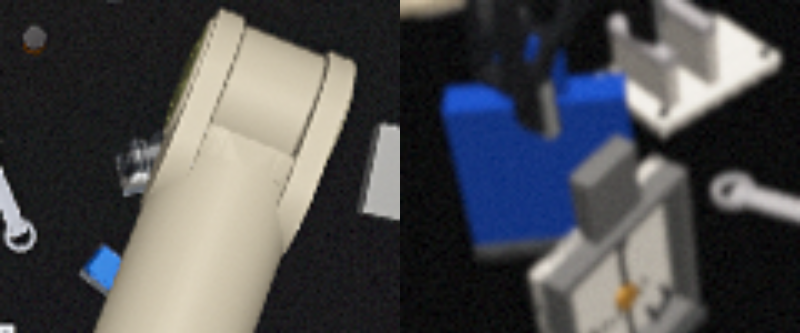

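Run:
```python
from h import *
for d in(-.045,0,.045):print(pix("scene",[.5433-d*.236,-.1754+d*.97,.239]))
```

```text
[239.02111315 205.61596675]
[253.47008448 193.00393438]
[266.82305887 181.34856174]
```

Run:
```python
from h import *
b=r.snapshot("scene")[:,:,::-1][100:280,180:340]
cv2.imwrite("pics/e.png",cv2.resize(b,None,fx=3.3,fy=3.3,interpolation=cv2.INTER_CUBIC))
```

```text
(no output)
```

View pics/e.png

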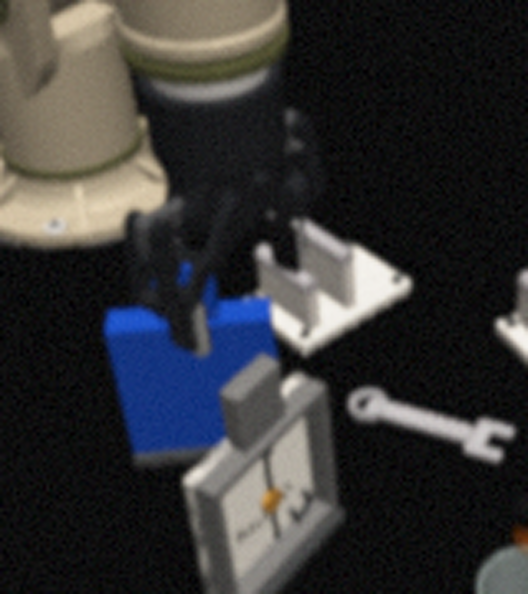

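```bash
python3 -m inch '[[[0,0,0,0,-0.1,0.6,1],[0,0,0,0,0,0.6,1],[0,0,0,0,0,0.5,1],[0,0,0,0,0,0.4,1],[0,0,0,0,0,0,1],[0,0,0,0,0,0,1]]]' 40
python3 -m inch '[[[0,0,0,0,0,0,-1],[0,0,0,0,0,0,-1],[0,0,0,0,0,0,-1],[0,0,0,0,0,0,-1],[0,0,0,0,0,0,-1],[0,0,0,0,0,0,-1],[0,0,0,0,0,0,-1],[0,0,0,0,0,0,-1]]]' 60
```

```text
clock: 3.83
ee_pos: [0.5452, -0.1809, 0.1441]
orientation: [0.0, -0.119, 0.993, -0.0]
contact_force: [0.1, 0.2, 0.8]
finger_gap: 0.0857
grasp_force: 0.0
clock: 4.5
ee_pos: [0.5456, -0.1805, 0.1446]
orientation: [0.001, -0.119, 0.993, 0.0]
contact_force: [-1.5, 3.5, 6.2]
finger_gap: 0.0433
grasp_force: 60.5
```

```bash
python3 -m inch '[[[0,0,0,0,0,-0.15,-1],[0,0,0,0,0,-0.3,-1],[0,0,0,0,0,-0.5,-1],[0,0,0,0,0,-0.5,-1],[0,0,0,0,0,-0.5,-1],[0,0,0,0,0,-0.5,-1],[0,0,0,0,0,-0.5,-1],[0,0,0,0,0,-0.2,-1]]]' 60
python3 -m inch '[[[0,0,0,0,0,0,-1],[0,0,0,0,0.2,0,-1],[0,0,0,0,0.4,0,-1],[0,0,0,0,0.6,0,-1],[0,0,0,0,0.7,0,-1],[0,0,0,0,0.7,0,-1],[0,0,0,0,0.7,0,-1],[0,0,0,0,0.7,0,-1]]]'
python3 -m inch '[[[0,0,0.5,0,0.6,0,-1],[0,0,0.7,0,0.6,0,-1],[0,0,0.8,0,0.6,0,-1],[0,0,0.8,0,0.6,0,-1],[0,0,0.8,0,0.5,0,-1],[0,0,0.8,0,0.4,0,-1],[0,0,0.6,0,0.2,0,-1],[0,0,0.3,0,0,0,-1]]]'
python3 -c "
from rig import r;s=r.sense();print(s['qpos'].round(3),s['ee_pos'].round(4),s['orientation'].round(4))"
```

```text
clock: 5.17
ee_pos: [0.5455, -0.1818, 0.2728]
orientation: [0.002, -0.118, 0.993, -0.001]
contact_force: [0.0, 0.5, -4.1]
finger_gap: 0.0434
grasp_force: 62.0
clock: 5.83
ee_pos: [0.5055, -0.0237, 0.2674]
orientation: [-0.002, -0.119, 0.993, 0.0]
contact_force: [0.2, 0.8, -4.4]
finger_gap: 0.0434
grasp_force: 62.3
clock: 6.5
ee_pos: [0.4931, 0.1162, 0.2671]
orientation: [-0.002, 0.111, 0.994, -0.0]
contact_force: [-0.8, -0.3, -4.9]
finger_gap: 0.0436
grasp_force: 62.5
[-0.621  0.11   0.36   1.639 -0.04   1.403  1.091] [0.4931 0.1162 0.2671] [-1.700e-03  1.113e-01  9.938e-01 -5.000e-04]
```

```bash
python3 -m inch '[[[0,0,0,-0.28,0.58,0,-1],[0,0,0,-0.28,0.58,0,-1],[0,0,0,-0.28,0.58,0,-1],[0,0,0,0,0,0,-1],[0,0,0,0,0,0,-1],[0,0,0,0,0,0,-1],[0,0,0,0,0,0,-1],[0,0,0,0,0,0,-1]]]'
python3 - <<'E'
from h import *
s=r.sense();print(s['ee_pos'].round(4),s['orientation'].round(4))
b=r.snapshot("scene")[:,:,::-1];cv2.imwrite("pics/s2.png",b)
cv2.imwrite("pics/s2c.png",cv2.resize(b[70:220,300:425],None,fx=4,fy=4,interpolation=cv2.INTER_CUBIC))
c=s['ee_pos'];y=-.223;X=np.array([np.cos(y),np.sin(y)]);Y=np.array([-X[1],X[0]])
f=lambda P:((pix("scene",P)+.5-[300,70])*4).round(0).tolist()
for ox in(-.002,0):
  for a,h in((.02,0),(.013,.136)):
    print(ox,a,h,[f([*(c[:2]+(ox+a)*X+j*.06*Y),c[2]-.1446+h]) for j in(-1,1)])
print("bar",[f([*(np.array([.5404,.1766])+e*X),.075]) for e in(-.035,.035)])
E
```

```text
clock: 7.17
ee_pos: [0.5425, 0.1723, 0.2691]
orientation: [-0.0, 0.113, 0.994, -0.0]
contact_force: [0.4, 0.7, -5.3]
finger_gap: 0.0434
grasp_force: 63.3
[0.5425 0.1723 0.2691] [-2.000e-04  1.128e-01  9.936e-01 -2.000e-04]
-0.002 0.02 0 [[182.0, 435.0], [322.0, 378.0]]
-0.002 0.013 0.136 [[186.0, 249.0], [339.0, 197.0]]
0 0.02 0 [[184.0, 436.0], [324.0, 380.0]]
0 0.013 0.136 [[188.0, 250.0], [341.0, 198.0]]
bar [[204.0, 421.0], [265.0, 472.0]]
```

View pics/s2c.png

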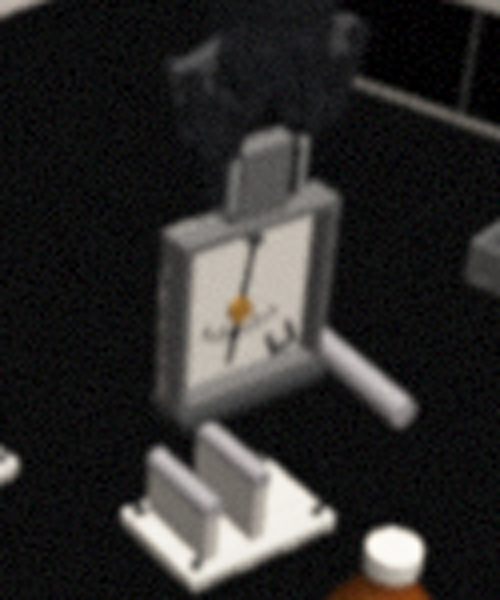

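```bash
python3 -m inch '[[[0,0,0,-0.02,0.1,0.2,-1],[0,0,0,0,0,0.3,-1],[0,0,0,0,0,0.3,-1],[0,0,0,0,0,0.2,-1],[0,0,0,0,0,0.1,-1],[0,0,0,0,0,0,-1],[0,0,0,0,0,0,-1],[0,0,0,0,0,0,-1]]]'
python3 -c "
from rig import r;s=r.sense();print(s['ee_pos'].round(4),s['contact_force'].round(2),s['moment'].round(2),s['orientation'].round(4))"
```

```text
clock: 7.88
ee_pos: [0.5451, 0.1771, 0.2261]
orientation: [0.001, 0.112, 0.994, 0.0]
contact_force: [-0.5, 0.9, -4.7]
finger_gap: 0.0435
grasp_force: 63.3
[0.5451 0.1771 0.2261] [-0.54  0.85 -4.66] [-0.03 -0.   -0.01] [5.000e-04 1.121e-01 9.937e-01 3.000e-04]
```

```bash
python3 -m inch '[[[0,0,0,0.05,0,0.05,-1],[0,0,0,0,0,0.05,-1],[0,0,0,0,0,0.03,-1],[0,0,0,0,0,0.02,-1],[0,0,0,0,0,0,-1],[0,0,0,0,0,0,-1]]]'
```

```text
clock: 8.38
ee_pos: [0.5427, 0.1774, 0.2193]
orientation: [-0.0, 0.112, 0.994, -0.0]
contact_force: [0.6, 0.1, -5.2]
finger_gap: 0.0436
grasp_force: 63.5
```

```bash
python3 -m inch '[[[0,0,0,0,0,0.02,-1],[0,0,0,0,0,0,-1],[0,0,0,0,0,0,-1]]]'
```

```text
clock: 8.63
ee_pos: [0.543, 0.1774, 0.219]
orientation: [0.0, 0.112, 0.994, 0.0]
contact_force: [0.0, -0.3, -0.2]
finger_gap: 0.0434
grasp_force: 63.5
```

```bash
python3 -m inch '[[[0,0,0,0,0,0.005,-1],[0,0,0,0,0,0,-1],[0,0,0,0,0,0,-1],[0,0,0,0,0,0,-1],[0,0,0,0,0,0,-1],[0,0,0,0,0,0,-1],[0,0,0,0,0,0,-1]]]'
python3 - <<'E'
from h import *
s=r.sense();print(s['ee_pos'].round(4),s['orientation'].round(4))
b=r.snapshot("scene")[:,:,::-1];cv2.imwrite("pics/s3.png",b)
c=s['ee_pos'];y=-.224;X=np.array([np.cos(y),np.sin(y)]);Y=np.array([-X[1],X[0]])
# rectify dial plane (front x=+0.013, 2px/mm): rows z from 10..136mm, cols y -60..60
src=np.float32([pix("scene",[*(c[:2]-.002*X+.012*X+j*Y),.075+h]) for j,h in((-.06,.136),(.06,.136),(.06,.01),(-.06,.01))])
H=cv2.getPerspectiveTransform(src,np.float32([[0,0],[480,0],[480,504],[0,504]]))
cv2.imwrite("pics/dial3.png",cv2.warpPerspective(b,H,(480,504),flags=cv2.INTER_CUBIC))
E
```

```text
clock: 9.22
ee_pos: [0.543, 0.1774, 0.219]
orientation: [0.001, 0.112, 0.994, 0.0]
contact_force: [-1.3, -0.4, 6.0]
finger_gap: 0.0431
grasp_force: 64.3
[0.543  0.1774 0.219 ] [5.000e-04 1.121e-01 9.937e-01 2.000e-04]
```

View pics/dial3.png

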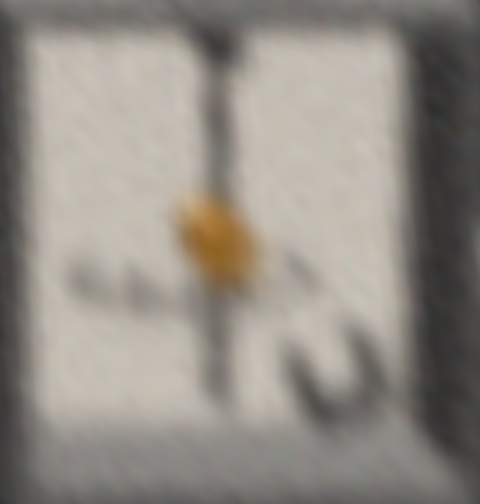

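```bash
python3 -m inch '[[[0.2,0,0,0,0.063,-0.003,-1],[0.2,0,0,0,0.063,0,-1],[0.2,0,0,0,0.063,0,-1],[0.2,0,0,0,0.063,0,-1],[0,0,0,0,0,0,-1],[0,0,0,0,0,0,-1],[0,0,0,0,0,0,-1]]]'
python3 -c "
from rig import r;s=r.sense();print(s['ee_pos'].round(4),s['contact_force'].round(2),s['moment'].round(2),s['orientation'].round(4))"
```

```text
clock: 9.85
ee_pos: [0.5454, 0.1874, 0.2186]
orientation: [-0.003, 0.112, 0.993, -0.036]
contact_force: [-0.7, -1.0, 7.4]
finger_gap: 0.0435
grasp_force: 64.3
[0.5454 0.1874 0.2186] [-0.68 -1.02  7.38] [-0.8   0.34 -0.02] [-0.0034  0.1118  0.9931 -0.0356]
```

```bash
python3 -m inch '[[[0.2,0,0,0,0.06,-0.004,-1],[0.2,0,0,0,0.063,-0.001,-1],[0.2,0,0,0,0.063,-0.001,-1],[0.2,0,0,0,0.063,-0.001,-1],[0,0,0,0,0,0,-1],[0,0,0,0,0,0,-1],[0,0,0,0,0,0,-1]]]'
python3 -m inch '[[[0.2,0,0,0,0.06,-0.002,-1],[0.2,0,0,0,0.063,-0.002,-1],[0.2,0,0,0,0.063,-0.002,-1],[0.2,0,0,0,0.063,-0.002,-1],[0,0,0,0,0,0,-1],[0,0,0,0,0,0,-1],[0,0,0,0,0,0,-1]]]'
python3 -c "
from rig import r;s=r.sense();print(s['ee_pos'].round(4),s['contact_force'].round(2),s['moment'].round(2),s['orientation'].round(4))"
```

```text
clock: 10.43
ee_pos: [0.5475, 0.1977, 0.2176]
orientation: [-0.007, 0.111, 0.991, -0.07]
contact_force: [1.0, -0.9, 6.0]
finger_gap: 0.0434
grasp_force: 64.2
clock: 11.02
ee_pos: [0.5494, 0.2075, 0.2159]
orientation: [-0.012, 0.111, 0.988, -0.104]
contact_force: [0.5, 0.0, 3.1]
finger_gap: 0.0435
grasp_force: 64.0
[0.5494 0.2075 0.2159] [0.45 0.04 3.07] [ 0.07 -0.35  0.13] [-0.0118  0.1109  0.9883 -0.1041]
```

```bash
python3 -m inch '[[[0.2,0,0,0,0.063,-0.001,-1],[0.2,0,0,0,0.063,-0.001,-1],[0.2,0,0,0,0.063,-0.001,-1],[0.2,0,0,0,0.063,-0.001,-1],[0,0,0,0,0,0,-1],[0,0,0,0,0,0,-1],[0,0,0,0,0,0,-1]]]'
python3 -m inch '[[[0.2,0,0,0,0.063,-0.001,-1],[0.2,0,0,0,0.063,-0.001,-1],[0.2,0,0,0,0.063,-0.001,-1],[0.1,0,0,0,0.03,-0.001,-1],[0,0,0,0,0,0,-1],[0,0,0,0,0,0,-1],[0,0,0,0,0,0,-1]]]'
python3 -m inch '[[[0,0,0,0,0,0,-1],[0,0,0,0,0,0,-1],[0,0,0,0,0,0,-1],[0,0,0,0,0,0,-1],[0,0,0,0,0,0,-1],[0,0,0,0,0,0,-1],[0,0,0,0,0,0,-1],[0,0,0,0,0,0,-1]]]'
python3 -m inch '[[[0,0,0,0,0,0,-1],[0,0,0,0,0,0,-1],[0,0,0,0,0,0,-1],[0,0,0,0,0,0,-1],[0,0,0,0,0,0,-1],[0,0,0,0,0,0,-1],[0,0,0,0,0,0,-1],[0,0,0,0,0,0,-1]]]'
cat > dial.py <<'E'
from h import *
from scipy.spatial.transform import Rotation as Ro
import sys
s=r.sense();q=s['orientation'];M=Ro.from_quat([q[1],q[2],q[3],q[0]]).as_matrix()
X,Y,Z=-M[:,0],M[:,1],-M[:,2]
print(s['ee_pos'].round(4),s['contact_force'].round(2),"X",X.round(3),"Y",Y.round(3),"Z",Z.round(3),"tilt",np.arctan2(-Y[2],Z[2]).round(4))
F=s['ee_pos']-.144*Z-.002*X
y=-.225;d=F-[.5404,.1766,.067];print("foot in bar",d@[np.cos(y),np.sin(y),0],d@[-np.sin(y),np.cos(y),0],d[2],"yaw",np.arctan2(X[1],X[0]))
b=r.snapshot("scene")[:,:,::-1]
src=np.float32([pix("scene",F+.012*X+j*Y+h*Z) for j,h in((-.06,.136),(.06,.136),(.06,.01),(-.06,.01))])
H=cv2.getPerspectiveTransform(src,np.float32([[0,0],[480,0],[480,504],[0,504]]))
w=cv2.warpPerspective(b,H,(480,504),flags=cv2.INTER_CUBIC)
o=w[::1].copy()
c=cv2.resize(b[80:240,290:410],(378,504),interpolation=cv2.INTER_CUBIC)
cv2.imwrite(sys.argv[1],np.hstack([o[:, :420],c]))
E
python3 dial.py pics/dial4.png
```

```text
clock: 11.6
ee_pos: [0.5514, 0.2168, 0.2136]
orientation: [-0.016, 0.111, 0.984, -0.138]
contact_force: [0.4, 1.0, 0.6]
finger_gap: 0.0432
grasp_force: 63.9
clock: 12.18
ee_pos: [0.5533, 0.2245, 0.2112]
orientation: [-0.019, 0.11, 0.979, -0.168]
contact_force: [0.9, 0.4, -1.0]
finger_gap: 0.0436
grasp_force: 63.6
clock: 12.85
ee_pos: [0.5533, 0.2244, 0.2113]
orientation: [-0.019, 0.11, 0.979, -0.168]
contact_force: [0.1, 1.4, -4.6]
finger_gap: 0.0434
grasp_force: 63.4
clock: 13.52
ee_pos: [0.5533, 0.2243, 0.2113]
orientation: [-0.019, 0.11, 0.979, -0.168]
contact_force: [-0.1, -0.0, -4.6]
finger_gap: 0.0432
grasp_force: 63.4
[0.5533 0.2243 0.2113] [-0.15 -0.05 -4.64] X [ 0.975 -0.223 -0.   ] Y [ 0.21   0.919 -0.334] Z [0.075 0.326 0.943] tilt 0.3406
foot in bar -0.00010889381687647363 0.00131062843271429 0.008614061306881471 yaw -0.22465140574342368
```

View pics/dial4.png

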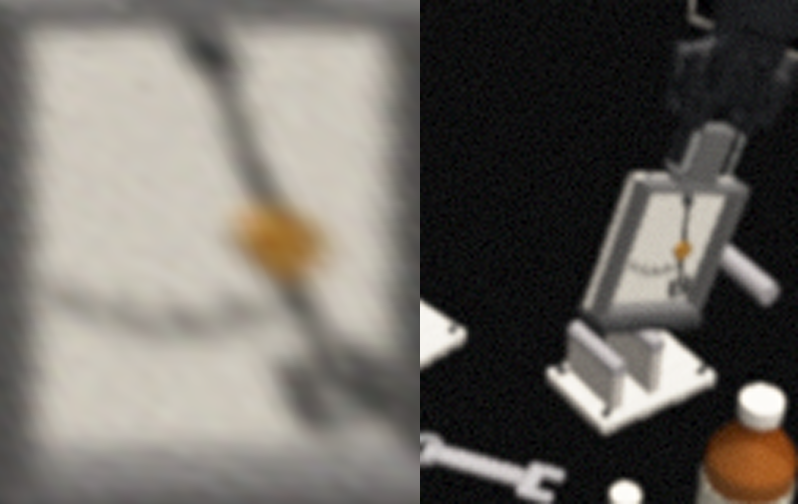

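```bash
python3 -m inch '[[[0,0,0,0,0,0.008,-1],[0,0,0,0,0,0,-1],[0,0,0,0,0,0,-1],[0,0,0,0,0,0,-1],[0,0,0,0,0,0,-1],[0,0,0,0,0,0,-1]]]'
cat > arc.py <<'E'
from h import *
from scipy.ndimage import map_coordinates as mc
def prof(g,F,X,Y,Z,off,tag):
    P=F+off*X+.12*Z
    A=np.arange(-.16,.62,.02)
    for rr in (.05,.07,.08,.085,.09):
        R=np.arange(rr-.002,rr+.0021,.001);v=[]
        for a in A:
            uv=np.array([pix("scene",P+q*(np.sin(a)*Y-np.cos(a)*Z)) for q in R])
            v.append(mc(g,[uv[:,1],uv[:,0]],order=1).mean())
        print(tag,rr,np.round(v).astype(int))
E
python3 - <<'E'
from arc import *
g=cv2.cvtColor(cv2.imread("pics/s3.png"),cv2.COLOR_BGR2GRAY).astype(float)
y=-.224;X=np.array([np.cos(y),np.sin(y),0]);Y=np.array([-X[1],X[0],0]);Z=np.array([0,0,1.])
F=np.array([.543,.1774,.219])-.144*Z-.002*X
print(np.arange(-.16,.62,.02).round(2))
for off in(.004,.006,.008):prof(g,F,X,Y,Z,off,off)
E
```

```text
clock: 14.07
ee_pos: [0.5534, 0.2243, 0.2113]
orientation: [-0.019, 0.11, 0.979, -0.168]
contact_force: [0.6, 0.7, -2.4]
finger_gap: 0.0431
grasp_force: 63.6
[-0.16 -0.14 -0.12 -0.1  -0.08 -0.06 -0.04 -0.02 -0.    0.02  0.04  0.06
  0.08  0.1   0.12  0.14  0.16  0.18  0.2   0.22  0.24  0.26  0.28  0.3
  0.32  0.34  0.36  0.38  0.4   0.42  0.44  0.46  0.48  0.5   0.52  0.54
  0.56  0.58  0.6 ]
0.004 0.05 [142 134 128 123 119 118 118 118 118 117 115 115 118 120 122 130 138 146
 156 165 174 182 185 186 188 188 188 188 189 190 190 190 189 188 188 190
 190 191 191]
0.004 0.07 [162 163 160 153 146 138 130 124 117 113 123 131 140 149 156 159 162 165
 168 170 171 172 175 176 176 174 172 171 174 177 180 186 190 190 189 191
 192 192 191]
0.004 0.08 [189 189 188 186 179 172 156 140 132 125 133 151 166 177 186 187 188 181
 175 165 159 163 170 180 186 187 185 182 172 164 160 161 170 181 187 187
 185 181 174]
0.004 0.085 [191 191 190 188 182 174 160 141 129 126 133 153 170 181 188 190 187 176
 165 144 129 132 139 161 179 184 186 177 164 145 128 130 146 161 172 176
 168 158 142]
0.004 0.09 [191 191
[... 1163 characters left out ...]
1
 191 190 190]
0.008 0.07 [171 164 156 144 133 125 118 119 132 144 156 167 174 177 181 179 179 178
 178 178 182 186 188 186 185 183 182 182 180 179 182 187 190 190 189 189
 190 189 184]
0.008 0.08 [188 185 178 171 154 136 129 125 135 154 169 180 188 189 189 179 170 152
 135 133 137 151 171 182 186 185 174 162 142 127 130 145 160 171 176 170
 160 147 129]
0.008 0.085 [191 190 185 177 165 148 135 133 136 153 170 180 189 188 188 181 170 147
 125 111 105 126 150 163 173 172 164 148 124 110 115 127 144 156 152 143
 126 104  87]
0.008 0.09 [184 182 181 179 176 168 159 152 147 154 165 172 180 179 178 176 171 153
 131 107  91  99 116 128 137 136 133 121 107 103 104 122 137 133 125 108
  89  75  61]
```

```bash
python3 -m inch '[[[0,0,0,0,0,0.008,-1],[0,0,0,0,0,0,-1],[0,0,0,0,0,0,-1],[0,0,0,0,0,0,-1],[0,0,0,0,0,0,-1],[0,0,0,0,0,0,-1],[0,0,0,0,0,0,-1],[0,0,0,0,0,0,-1]]]'
python3 -m inch '[[[0,0,0,0,0,0,-1],[0,0,0,0,0,0,-1],[0,0,0,0,0,0,-1],[0,0,0,0,0,0,-1],[0,0,0,0,0,0,-1],[0,0,0,0,0,0,-1],[0,0,0,0,0,0,-1],[0,0,0,0,0,0,-1]]]'
python3 -m inch '[[[0,0,0,0,0,0,-1],[0,0,0,0,0,0,-1],[0,0,0,0,0,0,-1],[0,0,0,0,0,0,-1],[0,0,0,0,0,0,-1],[0,0,0,0,0,0,-1],[0,0,0,0,0,0,-1],[0,0,0,0,0,0,-1]]]'
cat >> dial.py <<'E'
from arc import prof
prof(cv2.cvtColor(b,cv2.COLOR_BGR2GRAY).astype(float),F,X,Y,Z,.006,"now")
E
python3 dial.py pics/dial5.png
```

```text
clock: 14.73
ee_pos: [0.5535, 0.2243, 0.2112]
orientation: [-0.019, 0.11, 0.979, -0.168]
contact_force: [-0.5, 1.5, 2.2]
finger_gap: 0.043
grasp_force: 64.2
clock: 15.4
ee_pos: [0.5535, 0.2243, 0.2112]
orientation: [-0.019, 0.11, 0.979, -0.168]
contact_force: [-0.3, 2.1, 5.1]
finger_gap: 0.0435
grasp_force: 64.4
clock: 16.07
ee_pos: [0.5535, 0.2243, 0.2112]
orientation: [-0.019, 0.11, 0.979, -0.168]
contact_force: [0.4, 2.2, 5.4]
finger_gap: 0.043
grasp_force: 64.4
[0.5535 0.2243 0.2112] [0.42 2.25 5.44] X [ 0.975 -0.223  0.   ] Y [ 0.21   0.919 -0.333] Z [0.074 0.325 0.943] tilt 0.34
foot in bar 0.00021268874786743174 0.001363085371987091 0.008411604184494326 yaw -0.22459285242948573
now 0.05 [200 199 199 198 198 197 197 196 194 191 188 183 175 167 159 150 142 134
 126 124 122 121 120 120 120 119 120 121 121 122 127 133 139 148 158 168
 178 184 189]
now 0.07 [164 161 159 158 158 157 157 158 158 158 160 161 163 164 166 167 168 170
 170 170 164 156 146 133 119 119 127 137 155 173 185 190 196 197 198 196
 192 190 182]
now 0.08 [196 197 197 198 199 199 199 198 198 198 199 199 198 197 195 188 181 168
 154 147 147 145 142 136 125 112 112 116 122 130 142 156 169 172 174 171
 165 152 134]
now 0.085 [198 198 198 197 197 199 200 200 200 200 200 200 199 198 195 190 179 167
 144 122 114 109 112 116 114 106 101 100 100  99 102 113 127 135 141 138
 134 123 106]
now 0.09 [198 197 199 200 199 198 199 200 200 200 199 199 198 198 195 191 184 169
 152 125 103  97  95 107 115 110 105  96  91  87  84  88  93 100 107 106
 102  95  86]
```

```bash
python3 -c "
from rig import r;s=r.sense();print(s['contact_force'].round(2));print(r.hand_in())"
```

```text
[0.78 2.33 5.02]
the job is handed in; nothing more can be done
None
```

I handed in with the gauge still gripped and pressed on the taller bar at about 10 N, tilted 0.34 rad; the pointer measured about 0.34 and the gap's middle about 0.343 rad, but the hand-in returned no verdict.

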